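# Set the square on a lamp backboard for marking out

## Robot

A 6-joint arm with a two-finger parallel gripper is mounted at the origin on the work surface. World frame = base frame: x ahead of the robot, y to its left, z up, the work surface at z = 0. Lengths are in m, angles in rad, forces in N, time in s.
With the tool pointing down it reaches from about 0.35 to 0.875 m from the base axis. Payload 15.5 kg.
Tool frame: the origin (TCP) lies at the very end of the fingers, on their centre line; the grasp point (between the pads) lies 19 mm behind it; z points along the fingers, y is the direction in which the jaws open and shut (so a half turn about z gives the same grasp; the last joint's range is limited). The gripper opens to 85 mm and grips with 20 to 120 N. Pads are 22 mm wide; open, the fingers measure 114 mm over their backs; the gripper's body (76 mm by 85 mm) begins 54 mm behind the grasp point. The pads swing forward as they close: fully open they stand 13 mm farther back than shut.
Start: joints at [1.252, 0.494, 1.345, -0, 1.302, -0.096], TCP at [0.139, 0.609, 0.231] pointing down, gripper open.
Joint ranges: [-2.91, 2.91], [-0.82, 2.16], [0.22, 2.67], [-1.22, 4.37], [0.12, 2.79], [-3.08, 3.08]. Speed limits (rad/s): [1.89, 1.89, 2.57, 3.01, 3.01, 3.01].

## Interface

Orientations are given as a unit quaternion [w, x, y, z].
In Python, from bench import bot gives the robot as it stands.
- The arm moves only by the tool play_rows, never from a script. Its argument "commands" is text: rows parted by semicolons, each of 7 numbers parted by spaces: the shift along the tool's x, y, z in m, then the turn, a rotation vector about the tool's x, y, z in degrees, then the closure, from 0 (fully open) to 1 (shut). A call has exactly 10 rows; each row shifts and turns the pose as measured when the row begins, along the tool's axes as they then stand; what a row does not reach is not made up. A row lasts 1/12 s, in which the tool goes at most 41.7 mm and 7.16 degrees, less where a joint would pass 70% of its speed; a pose out of reach is approached as far as the arm can. A call with a gripper value outside its range is refused whole. The fingers move at their own pace and stop on an object; "force" is the grip in N (left out, the last holds). Time passes only in rows, so rows that do not move let the fingers close, or fill a call up. It gives the time, the measured TCP pose, the force and the opening at its end, in the units of the state.
- bot.get_state(): the state, without advancing time (a new reading comes with each control period).
- bot.get_image(name): name is "scene" or "top" or "wrist"; returns a dict with "color" (420x560x3 uint8, red, green, blue), "fov_y" (degrees; the focal length in pixels is half the picture's height over the tangent of half this angle, whatever the lens; pixels are square), "cx", "cy" (the principal point, pixels), "origin" and "attitude" of the camera in the world. Camera axes: x right, y up, looking along -z (the intrinsics and any distortion apply to the point x, -y, -z); pixel columns grow to the right and rows downward; lengths in m; the calibration is good to about 2 mm. A picture is of the moment at which its call begins. There is no depth.
- bot.finish_job(): hands the job in, once; it reports no verdict.
The state is a dict: "t": time; "q": joint angles; "qvel": joint speeds; "tau": joint torques, N m; "position": TCP position; "ee_rot": TCP orientation; "wrist_force": force on the tool from outside, world axes, zero at the start; "torque": the same for the moment, N m; "width": finger opening in m.
Only numpy, scipy, OpenCV 4.12 (cv2) and the standard library are available. Lean on these libraries where they do the work, as an engineer would, in place of code of your own. Each camera call takes 0.05 s, during which the arm holds its last target. There are 200 camera calls.

## Task

Set the steel square on the clamped plywood lamp backboard, ready for scribing a line through its drilled hole: the square's thick stock resting on the grey board, flush along its whole length against the backboard's near edge (the long edge away from the clamps), and the blade lying flat across the backboard with its outer edge running over the middle of the hole. Let go of the square, and leave the other things on the bench where they are.

Things in the scene. Friction and masses are not known exactly. Their poses are not given: they have to be found in the camera images.
- square: Loose engineer's square, 0.6 kg, flat on the bench left or right of the clamping board. Dark steel stock 30 mm wide (x), 120 long (y), 22 high. Origin: CENTRE of the stock, 11 mm above its underside; grip here across the 30 mm. x points along the blade, away from the stock; y along the stock to its blade end; z up. It balances about 9 mm ahead of the origin and lies steadily on the stock alone.
- stock_heel (a point): Bottom corner of the stock's inner (blade side) face, at its blade end: 15, 60, -11 mm in the square's frame.
- stock_toe (a point): Bottom corner of the stock's inner face, at its other end: 15, -60, -11 mm in the square's frame.
- blade_mark (a point): Point on the blade's lower outer edge, 75 mm ahead of the stock's inner face: 90, 60, -1.5 mm in the square's frame. Bright steel blade 150 mm long beyond the stock's inner face, 26 wide (y = 34 to 60 mm), 2 thick, underside 9.5 mm above the stock's underside. Its outer edge is flush with the stock's end. With the square set, this point is over the hole's centre.
- edge_mid (a point): Middle of the backboard's near edge, on its top face, 21 mm above the bench. x points across the backboard to the clamps, y to the left along the edge, z up. The plywood backboard is fixed: 150 mm (x) by 220 mm (y), 9 mm thick. With the stock resting on the grey base in front of it, the blade passes 0.5 mm above the backboard.
- jig: Fixed clamping board: grey base 280 mm (x) by 250 mm (y), 12 mm thick; origin at the centre of its underside, x towards the clamps. It reaches 70 mm in front of the backboard's near edge and 15 mm past its sides. Two toggle clamps hold the backboard's far side: rubber feet at x = 58, y = +-85 mm, tops 55 mm above the bench, handles reaching to x = 220 mm.
- hole (a point): Centre, on the top face, of the one 20 mm hole drilled through the backboard: 75 mm from the near edge and 45 mm left of edge_mid. Axes as edge_mid.
- rose: Bystander: loose cream ceiling rose (disc), 100 mm across, 34 mm high, 0.25 kg, on the bench on the side of the clamping board where the square is not. Origin at the centre of its underside.
- tape: Bystander: loose closed tape measure, 70 by 39 mm, 64 mm high, standing on the bench at the far left. Origin at the centre of its underside.
- sleeve0: Bystander: loose threaded steel lampholder sleeve, 33 mm across, 38 mm high, standing on the bench at the far right. Origin at the centre of its underside.
- sleeve1: Bystander: second sleeve like sleeve0, beside it.

How it is judged:
At the end, for the whole second after the job is handed in: The square lies still and level on the grey base board (tilt under 0.03 rad, the blade's underside at most 2.5 mm above the backboard); both ends of the stock's inner face are within 2.5 mm of the backboard's near edge; the blade's outer edge passes within 4 mm of the centre of the hole (x of stock_heel in the frame of edge_mid between -0.0025 and 0.0015 m and x of stock_toe in the frame of edge_mid between -0.0025 and 0.0015 m and y of blade_mark in the frame of hole between -0.004 and 0.004 m and z of blade_mark in the frame of hole between -0.0015 and 0.0025 m and angle between square's own z axis and vertical below 0.03 rad and linear speed of square below 0.01 m/s and angular speed of square below 0.05 rad/s); the robot touches nothing.
It fails at once if the ceiling rose, tape measure or a sleeve is moved more than 20 mm (distance of any of rose, tape, sleeve0, sleeve1 from where it was at the start of the episode above 0.02 m).
It also fails if it takes over 42 s, if anything falls off the work surface, if the arm or the gripper's body presses on something with over 40 N, if the wrist force passes 120 N, or if a joint passes its speed limit or range.

## Working session

There is one attempt and no reset: what is moved stays moved. The work goes in short steps, Python scripts to look and compute and a tool call to move; the robot and the scene stay as the last step left them, time stands still between calls to the robot, and variables do not carry over. Pictures are saved under pics/ and viewed, about 8 in all and at most 12, crops included, and the job is handed in when it is done.

Besides the shell and the picture viewer there is one more tool, called after "Request:" as name(argument=value, ...) on one line, values as JSON. play_rows: Moves the arm, as the interface text tells. Its arguments: {"type":"object","properties":{"commands":{"type":"string"},"force":{"type":"number"}},"required":["commands"]}

```bash
mkdir -p pics; ls
cat > h.py <<'E'
import numpy as np, cv2
from scipy.spatial.transform import Rotation as R
from bench import bot
def rot(a):
    a=np.array(a,float)
    return a if a.shape==(3,3) else R.from_quat(a,scalar_first=True).as_matrix()
def look(name,fn=None):
    im=bot.get_image(name)
    if fn: cv2.imwrite('pics/'+fn,im['color'][:,:,::-1])
    return im
def ray(im,u,v,z):
    f=im['color'].shape[0]/2/np.tan(np.radians(im['fov_y'])/2)
    d=rot(im['attitude'])@np.array([(u-im['cx'])/f,-(v-im['cy'])/f,-1])
    o=np.array(im['origin']); return o+d*(z-o[2])/d[2]
def proj(im,p):
    f=im['color'].shape[0]/2/np.tan(np.radians(im['fov_y'])/2)
    c=rot(im['attitude']).T@(np.array(p)-im['origin'])
    return im['cx']+f*c[0]/-c[2], im['cy']-f*c[1]/-c[2]
E
python3 - <<'E'
from h import *
im=look('top','top0.png'); print({k:v for k,v in im.items() if k!='color'})
s=look('scene','scene0.png'); print({k:v for k,v in s.items() if k!='color'})
print(bot.get_state())
E
```

```text
pics
{'fov_y': 51.92741332277665, 'cx': 276.9676353984464, 'cy': 213.3319555376904, 'origin': array([0.41462596, 0.00775422, 1.10846822]), 'attitude': array([ 0.71043536,  0.06085216, -0.06421863, -0.69817947])}
{'fov_y': 42.57485304032405, 'cx': 271.58799800702786, 'cy': 205.15591004259727, 'origin': array([ 1.37574805, -0.92337907,  0.9139826 ]), 'attitude': array([0.83416628, 0.43049859, 0.16428067, 0.30306673])}
{'t': 0.1, 'q': array([ 1.25149110e+00,  4.94139306e-01,  1.34604560e+00, -4.46573830e-06,
        1.30249808e+00, -9.55145025e-02]), 'qvel': array([-0.00023851, -0.00061348, -0.00095442,  0.00075218,  0.00181883,
       -0.00043286]), 'tau': array([ 4.19831276e-04, -8.83580804e+01, -3.84562397e+01, -3.81361397e-04,
        5.11588980e-03, -2.09292057e-05]), 'position': array([0.13861359, 0.60911595, 0.23075651]), 'ee_rot': array([-1.10157239e-04,  1.11661401e-01,  9.93746162e-01, -5.33924714e-04]), 'wrist_force': array([-0.0616216 ,  0.56171881,  1.09586684]), 'torque': array([ 0.00981592,  0.00445406, -0.01393305]), 'width': 0.08532243776560758}
```

View pics/top0.png

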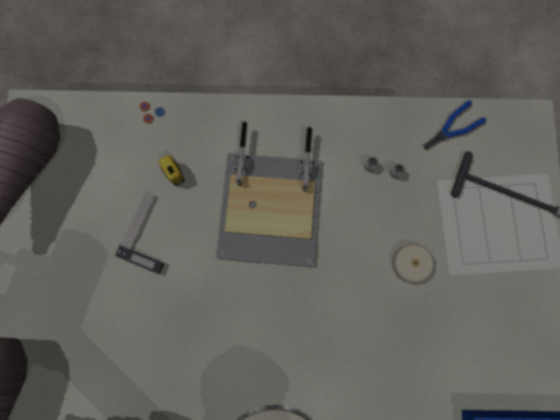

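The top view shows the square at the left: stock from about (118,252) to (163,268), blade up to (150,196). The backboard is at (227–314, 177–238), its hole at (253,205) and the tape at (171,169). Next I measure the edges.

Run:
```python
from h import *
im=look('top'); c=im['color']
hsv=cv2.cvtColor(c,cv2.COLOR_RGB2HSV)
m=cv2.inRange(hsv,(10,70,60),(30,255,255)); m[:, :205]=0; m[:,330:]=0;m[:150]=0;m[260:]=0
n,l,st,ce=cv2.connectedComponentsWithStats(m); k=1+np.argmax(st[1:,4]); print(st[k])
cn=max(cv2.findContours((l==k).astype('uint8'),0,1)[0],key=cv2.contourArea)
P=np.array([ray(im,u,v,.021)[:2] for u,v in cn[:,0]],np.float32)*1000
r=cv2.minAreaRect(P); print('board',r,cv2.boxPoints(r).round(1).tolist())
g=hsv[:,:,2]
m=((g<75)).astype('uint8'); m[:240]=0;m[280:]=0;m[:,:105]=0;m[:,175:]=0
cn=max(cv2.findContours(cv2.morphologyEx(m,cv2.MORPH_CLOSE,np.ones((9,9))),0,1)[0],key=cv2.contourArea)
P=np.array([ray(im,u,v,.022)[:2] for u,v in cn[:,0]],np.float32)*1000
r=cv2.minAreaRect(P); print('stock',r,cv2.boxPoints(r).round(1).tolist())
for n,u,v in [('hole',253,205),('bladetip',150,196)]: print(n,ray(im,u,v,.021 if n=='hole' else .011))
a=cv2.resize(c[180:280,105:240],None,fx=5,fy=5,interpolation=2);
cv2.imwrite('pics/crop1.png',a[:,:,::-1])
```

```text
[ 227  175   88   51 3508]
board ((643.9713745117188, 21.0965576171875), (219.00613403320312, 118.2226333618164), 86.38206481933594) [[578.0999755859375, -84.5], [696.0999755859375, -91.9000015258789], [709.9000244140625, 126.69999694824219], [591.9000244140625, 134.10000610351562]]
stock ((489.12762451171875, 342.3288879394531), (130.44032287597656, 38.39679718017578), 68.34768676757812) [[447.20001220703125, 288.79998779296875], [482.8999938964844, 274.6000061035156], [531.0, 395.8999938964844], [495.29998779296875, 410.0]]
hole [0.62994583 0.06615609 0.021     ]
bladetip [0.65092253 0.33490153 0.011     ]
```

View pics/crop1.png

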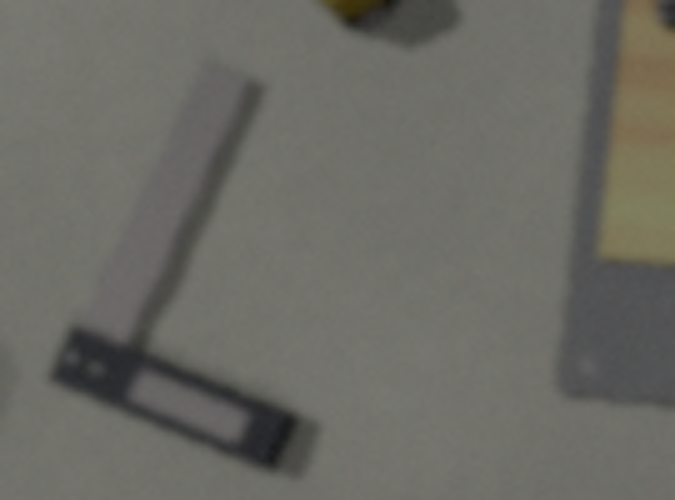

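View pics/scene0.png

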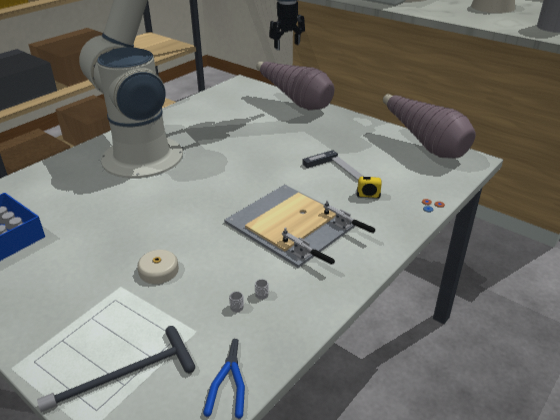

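The square lies at about (0.489, 0.342) with yaw about -22°. The board mask missed the near strip: the hole ray gives (0.630, 0.066), so the near edge is at x≈0.55. The scene view shows nothing between the square and the jig. Next I work out the move to a hover above the stock.

```bash
cat >> h.py <<'E'
def plan(p,yaw):
    "target TCP position, yaw of the tool y axis (mod 180), tool down -> turn first, then shift, in tool axes"
    s=bot.get_state(); A=rot(s['ee_rot']); out=None
    for k in (0,np.pi):
        y=np.array([np.cos(yaw+k),np.sin(yaw+k),0]); z=np.array([0,0,-1.]); B=np.column_stack([np.cross(y,z),y,z])
        rv=R.from_matrix(A.T@B).as_rotvec(degrees=True)
        if out is None or np.linalg.norm(rv)<np.linalg.norm(out[0]): out=(rv,B)
    print('t',round(s['t'],2),'turn deg',out[0].round(2),'then shift mm',((out[1].T@(np.array(p)-s['position']))*1000).round(1),'q6',s['q'][5].round(2),'w',s['width'].round(4),'F',s['wrist_force'].round(1))
E
python3 - <<'E'
from h import *
plan([.45,.34,.20],np.radians(-21.7))
im=look('wrist'); s=bot.get_state(); A=rot(s['ee_rot'])
print(A.round(2), A.T@(im['origin']-s['position']), (A.T@rot(im['attitude'])).round(2), im['fov_y'])
E
```

```text
Traceback (most recent call last):
  File "h.py", line 26, in plan
    print('t',round(s['t'],2),'turn deg',out[0].round(2),'then shift mm',((out[1].T@(np.array(p)-s['position']))*1000).round(1),'q6',s['q'][5].round(2),'w',s['width'].round(4),'F',s['wrist_force'].round(1))
                                                                                                                                                            ^^^^^^^^^^^^^^^^
AttributeError: 'float' object has no attribute 'round'
```

```bash
sed -i "s/s\['width'\].round(4)/round(float(s['width']),4)/" h.py
python3 - <<'E'
from h import *
plan([.45,.34,.20],np.radians(-21.7))
im=look('wrist'); s=bot.get_state(); A=rot(s['ee_rot'])
print(A.round(2), A.T@(im['origin']-s['position']), (A.T@rot(im['attitude'])).round(2), im['fov_y'])
E
```

```text
t 0.15 turn deg [-4.000e-02 -4.000e-02 -8.112e+01] then shift mm [ 134.9 -388.8   30.8] q6 -0.1 w 0.0851 F [-0.5  0.2 -0. ]
[[-0.98  0.22 -0.  ]
 [ 0.22  0.98 -0.  ]
 [ 0.   -0.   -1.  ]] [ 0.0819967  -0.00091496 -0.1412336 ] [[-0.    0.95  0.32]
 [ 1.    0.    0.  ]
 [ 0.    0.32 -0.95]] 59.240275901528754
```

Request:
play_rows(commands="0 0 0 0 0 -7.1 0;0 0 0 0 0 -7.1 0;0 0 0 0 0 -7.1 0;0 0 0 0 0 -7.1 0;0 0 0 0 0 -7.1 0;0 0 0 0 0 -7.1 0;0 0 0 0 0 -7.1 0;0 0 0 0 0 -7.1 0;0 0 0 0 0 -7.1 0;0 0 0 0 0 -7.1 0")

```text
t: 1.03
position: [0.1383, 0.6081, 0.229]
ee_rot: [-0.002, -0.491, 0.871, -0.002]
wrist_force: [0.5, 0.2, 0.4]
width: 0.0856
```

Run:
```python
from h import *
plan([.46,.34,.20],np.radians(-21.7))
```

```text
t 1.03 turn deg [-0.04 -0.26 -9.45] then shift mm [ 130.1 -398.1   29. ] q6 -1.35 w 0.0856 F [0.5 0.2 0.4]
```

The last joint would reach its limit at the target this way round, so I use the other half-turn.

Request:
play_rows(commands="0 0 0 0 0 7.1 0;0 0 0 0 0 7.1 0;0 0 0 0 0 7.1 0;0 0 0 0 0 7.1 0;0 0 0 0 0 7.1 0;0 0 0 0 0 7.1 0;0 0 0 0 0 7.1 0;0 0 0 0 0 7.1 0;0 0 0 0 0 7.1 0;0 0 0 0 0 7.1 0")

```text
t: 1.87
position: [0.1379, 0.6069, 0.2272]
ee_rot: [-0.001, 0.099, 0.995, -0.004]
wrist_force: [0.1, -0.2, 0.3]
width: 0.0853
```

Request:
play_rows(commands="0 0 0 0 0 7.1 0;0 0 0 0 0 7.1 0;0 0 0 0 0 7.1 0;0 0 0 0 0 7.1 0;0 0 0 0 0 7.1 0;0 0 0 0 0 7.1 0;0 0 0 0 0 7.1 0;0 0 0 0 0 7.1 0;0 0 0 0 0 7.1 0;0 0 0 0 0 7.1 0")

```text
t: 2.7
position: [0.1375, 0.6058, 0.2253]
ee_rot: [0.002, 0.663, 0.749, -0.006]
wrist_force: [0.4, -0.4, 0.3]
width: 0.0853
```

Run:
```python
from h import *
plan([.48,.32,.20],np.radians(-21.7))
```

```text
t 2.7 turn deg [-0.13  0.7  28.67] then shift mm [-138.9  423.9   25.3] q6 1.13 w 0.0853 F [ 0.4 -0.4  0.3]
```

Request:
play_rows(commands="0 0 0 0 0.18 7.1 0;0 0 0 0 0.18 7.1 0;0 0 0 0 0.18 7.1 0;0 0 0 0 0.18 7.1 0;-0.0126 0.0385 0.0023 0 0 0 0;-0.0126 0.0385 0.0023 0 0 0 0;-0.0126 0.0385 0.0023 0 0 0 0;-0.0126 0.0385 0.0023 0 0 0 0;-0.0126 0.0385 0.0023 0 0 0 0;-0.0126 0.0385 0.0023 0 0 0 0")

```text
t: 3.53
position: [0.3221, 0.4472, 0.2089]
ee_rot: [-0.002, 0.829, 0.559, -0.001]
wrist_force: [-0.1, 1.0, 0.7]
width: 0.0858
```

Request:
play_rows(commands="-0.0126 0.0385 0.0023 0 0 0 0;-0.0126 0.0385 0.0023 0 0 0 0;-0.0126 0.0385 0.0023 0 0 0 0;-0.0126 0.0385 0.0023 0 0 0 0;-0.0126 0.0385 0.0023 0 0 0 0;0 0 0 0 0 0 0;0 0 0 0 0 0 0;0 0 0 0 0 0 0;0 0 0 0 0 0 0;0 0 0 0 0 0 0")

```text
t: 4.37
position: [0.4849, 0.3063, 0.1954]
ee_rot: [-0.001, 0.831, 0.557, -0.001]
wrist_force: [-0.9, -0.6, 0.0]
width: 0.0854
```

Run:
```python
from h import *
plan([.489,.342,.20],np.radians(-21.7))
im=look('wrist','w1.png'); np.save('w1.npy',im,allow_pickle=True)
print(im['origin'])
```

```text
t 4.37 turn deg [-0.19  0.02 -0.65] then shift mm [34.7 -9.4 -4.6] q6 0.85 w 0.0854 F [-0.9 -0.6  0. ]
[0.51575768 0.38079335 0.33669441]
```

View pics/w1.png

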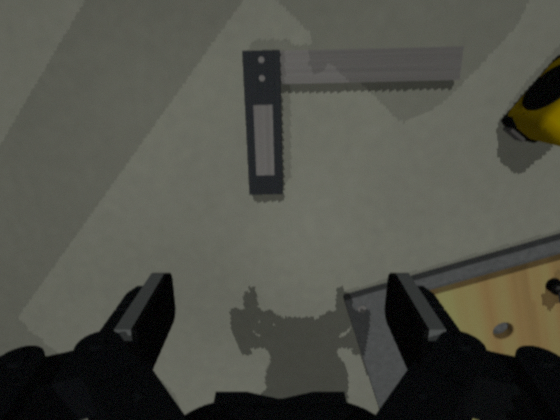

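The wrist view shows the stock top with corners at (243,51), (279,50), (283,192), (250,194). The blade's outer edge runs (281,48)–(462,46), the hole is at (502,330) and the base corner at (346,297).

Run:
```python
from h import *
im=np.load('w1.npy',allow_pickle=True).item()
g=cv2.cvtColor(im['color'],cv2.COLOR_RGB2GRAY)
m=(g<62).astype('uint8'); m[215:]=0; m[:,300:]=0; m[:,:225]=0; m[:35]=0
m=cv2.morphologyEx(m,cv2.MORPH_CLOSE,np.ones((25,25)))
cn=max(cv2.findContours(m,0,1)[0],key=cv2.contourArea); print(cv2.boundingRect(cn))
r=cv2.minAreaRect(np.array([ray(im,u,v,.022)[:2] for u,v in cn[:,0]],np.float32)*1000); print(r)
P=[ray(im,u,v,.022)[:2]*1000 for u,v in [(243,51),(279,50),(283,192),(250,194)]]
P=np.array(P); print(P.round(1), np.linalg.norm(np.roll(P,-1,0)-P,axis=1), P.mean(0))
d=P[0]-P[3]+P[1]-P[2]; yaw=np.degrees(np.arctan2(d[1],d[0]))-90; print('yaw',yaw)
b=[ray(im,281,48,.0115),ray(im,462,46,.0115)]; d=b[1]-b[0]; print('blade yaw',np.degrees(np.arctan2(d[1],d[0])),np.linalg.norm(d))
print('hole',ray(im,502,330,.021),'base corner',ray(im,346,297,.012))
plan([*P.mean(0)/1000,.1],np.radians(yaw))
```

```text
(243, 50, 48, 146)
((491.0087890625, 348.91650390625), (119.94283294677734, 37.46027374267578), 68.94486236572266)
[[495.6 411. ]
 [522.2 400.8]
 [480.8 291.1]
 [452.8 300.6]] [ 28.47044318 117.26325654  29.50771028 118.41268983] [487.86168276 350.88437564]
yaw -20.92511776885989
blade yaw -21.818531550511675 0.14697456046400387
hole [0.63128902 0.07034969 0.021     ] base corner [0.49668826 0.16097399 0.012     ]
t 4.42 turn deg [-0.19  0.02 -1.41] then shift mm [ 42.7 -13.   95.5] q6 0.85 w 0.0857 F [-1.4 -0.1 -0.4]
```

Request:
play_rows(commands="0.0107 -0.0032 0.034 0 0 -1.2 0;0.0107 -0.0032 0.034 0 0 0 0;0.0107 -0.0032 0.034 0 0 0 0;0.0107 -0.0032 0.034 0 0 0 0;0 0 0 0 0 0 0;0 0 0 0 0 0 0;0 0 0 0 0 0 0;0 0 0 0 0 0 0;0 0 0 0 0 0 0;0 0 0 0 0 0 0", force=60)

```text
t: 5.25
position: [0.4873, 0.3591, 0.0639]
ee_rot: [-0.001, 0.822, 0.57, 0.005]
wrist_force: [-0.2, 0.4, 0.5]
width: 0.0856
```

Run:
```python
from h import *
plan([.488,.3505,.010],np.radians(-21.3))
look('wrist','w2.png')
```

```text
t 5.25 turn deg [ 0.27 -0.52  0.76] then shift mm [-7.8  3.8 53.9] q6 0.89 w 0.0856 F [-0.2  0.4  0.5]
```

View pics/w2.png

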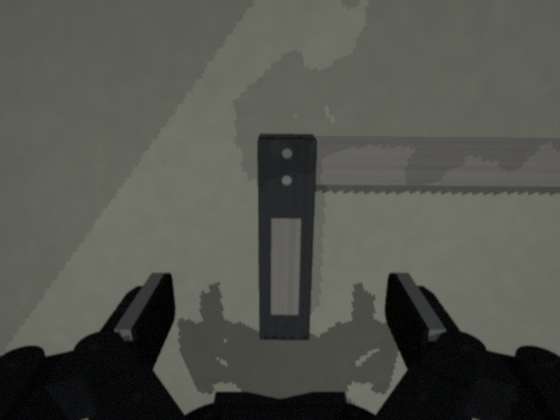

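Run:
```python
from h import *
im=look('wrist')
P=np.array([ray(im,u,v,.022)[:2]*1000 for u,v in [(258,136),(316,135),(309,338),(260,338)]])
print(P.round(1), np.linalg.norm(np.roll(P,-1,0)-P,axis=1), P.mean(0))
d=P[0]-P[3]+P[1]-P[2]; yaw=np.degrees(np.arctan2(d[1],d[0]))-90; print('yaw',yaw)
b=[ray(im,318,137,.0115),ray(im,555,138,.0115)]; d=b[1]-b[0]; print('blade yaw',np.degrees(np.arctan2(d[1],d[0])))
plan([*P.mean(0)/1000,.010],np.radians(-21.8))
```

```text
[[496.1 413.4]
 [523.2 403.8]
 [480.5 291.6]
 [453.2 301.9]] [ 28.72926661 120.05545424  29.17700143 119.48013105] [488.24628083 352.68488911]
yaw -20.93417497789639
blade yaw -20.856550659975337
t 5.35 turn deg [ 0.27 -0.52  1.25] then shift mm [-5.6  3.2 53.7] q6 0.89 w 0.0853 F [0.5 0.2 0.3]
```

Request:
play_rows(commands="-0.0028 0.0017 0.02 0.27 -0.5 0.3 0;-0.0028 0.0017 0.018 0 0 0 0;0 0 0.012 0 0 0 0;0 0 0.003 0 0 0 0;0 0 0 0 0 0 0;0 0 0 0 0 0 0;0 0 0 0 0 0 0;0 0 0 0 0 0 0;0 0 0 0 0 0 0;0 0 0 0 0 0 0")

```text
t: 6.18
position: [0.4921, 0.354, 0.0148]
ee_rot: [0.0, 0.824, 0.567, 0.005]
wrist_force: [1.1, -0.1, 0.4]
width: 0.0852
```

Run:
```python
from h import *
plan([.4882,.352,.010],np.radians(-20.9))
```

```text
t 6.18 turn deg [ 0.32 -0.41 -0.02] then shift mm [-3.3 -2.9  4.8] q6 0.89 w 0.0852 F [ 1.1 -0.1  0.4]
```

Request:
play_rows(commands="-0.0033 -0.0029 0.005 0.32 -0.41 0 0;0 0 0 0 0 0 0;0 0 0 0 0 0 0.3;0 0 0 0 0 0 0.5;0 0 0 0 0 0 1;0 0 0 0 0 0 1;0 0 0 0 0 0 1;0 0 0 0 0 0 1;0 0 0 0 0 0 1;0 0 0 0 0 0 1", force=60)

```text
t: 7.02
position: [0.488, 0.352, 0.0102]
ee_rot: [0.0, 0.824, 0.567, 0.0]
wrist_force: [0.4, 0.2, 0.0]
width: 0.0281
```

Run:
```python
from h import *
plan([.4882,.352,.010],np.radians(-20.9))
```

```text
t 7.02 turn deg [ 0.    0.   -0.01] then shift mm [0.  0.1 0.2] q6 0.89 w 0.0281 F [0.4 0.2 0. ]
```

Gripped (28 mm reading). Now I lift.

Request:
play_rows(commands="0 0 -0.01 0 0 0 1;0 0 -0.02 0 0 0 1;0 0 -0.025 0 0 0 1;0 0 -0.03 0 0 0 1;0 0 -0.025 0 0 0 1;0 0 0 0 0 -5.6 1;0 0 0 0 0 -5.6 1;0 0 0 0 0 -5.6 1;0 0 0 0 0 0 1;0 0 0 0 0 0 1")

```text
t: 7.85
position: [0.4855, 0.3506, 0.129]
ee_rot: [-0.001, 0.729, 0.685, -0.002]
wrist_force: [-0.8, -0.7, -4.9]
width: 0.0282
```

Run:
```python
from h import *
plan([.515,-.009,.12],np.radians(-4))
```

```text
t 7.85 turn deg [-0.24  0.16  0.42] then shift mm [-356.6   54.5    9. ] q6 0.59 w 0.0282 F [-0.8 -0.7 -4.9]
```

Request:
play_rows(commands="-0.0357 0.0054 0.0009 -0.24 0.16 0.4 1;-0.0357 0.0054 0.0009 0 0 0 1;-0.0357 0.0054 0.0009 0 0 0 1;-0.0357 0.0054 0.0009 0 0 0 1;-0.0357 0.0054 0.0009 0 0 0 1;-0.0357 0.0054 0.0009 0 0 0 1;-0.0357 0.0054 0.0009 0 0 0 1;-0.0357 0.0054 0.0009 0 0 0 1;-0.0357 0.0054 0.0009 0 0 0 1;-0.0357 0.0054 0.0009 0 0 0 1")

```text
t: 8.68
position: [0.5079, -0.0175, 0.1195]
ee_rot: [-0.001, 0.741, 0.672, 0.001]
wrist_force: [0.8, 0.5, -4.0]
width: 0.0282
```

Request:
play_rows(commands="0 0 0 0 0 0 1;0 0 0 0 0 0 1;0 0 0 0 0 0 1;0 0 0 0 0 0 1;0 0 0 0 0 0 1;0 0 0 0 0 0 1;0 0 0 0 0 0 1;0 0 0 0 0 0 1;0 0 0 0 0 0 1;0 0 0 0 0 0 1")

```text
t: 9.52
position: [0.5076, -0.0208, 0.1195]
ee_rot: [-0.001, 0.746, 0.666, -0.0]
wrist_force: [-0.5, -0.4, -5.1]
width: 0.0281
```

Run:
```python
from h import *
plan([.515,-.009,.12],np.radians(-4))
im=look('wrist','w3.png'); np.save('w3.npy',im,allow_pickle=True)
```

```text
t 9.52 turn deg [-0.11 -0.08 -2.52] then shift mm [12.3  6.6 -0.5] q6 -0.05 w 0.0281 F [-0.5 -0.4 -5.1]
```

View pics/w3.png

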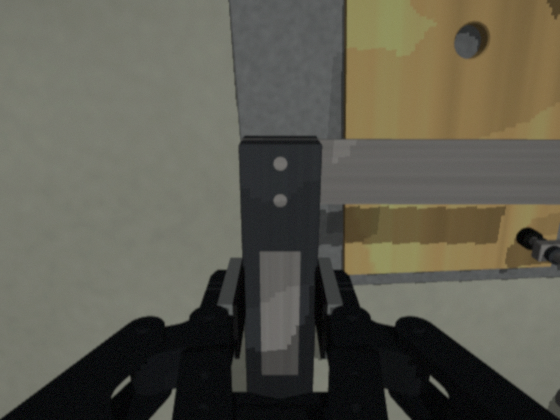

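The wrist view shows the plywood near edge along columns 347→344, the hole at about (471,40), the blade's outer edge at row 140, and the stock inner edge (320,143)–(314,395).

Run:
```python
from h import *
im=np.load('w3.npy',allow_pickle=True).item(); c=im['color']
hsv=cv2.cvtColor(c,cv2.COLOR_RGB2HSV); w=cv2.inRange(hsv,(8,70,30),(32,255,255))
def fit(px,z):
    P=np.array([ray(im,u,v,z)[:2]*1000 for u,v in px],np.float32); l=cv2.fitLine(P,cv2.DIST_HUBER,0,.01,.01).ravel(); return l,P
px=[(300+np.argmax(w[v,300:]>0)-.5,v) for v in [*range(5,130,5),*range(212,268,5)]]
l,P=fit(px,.021); print(px[0],px[-1]); yb=np.degrees(np.arctan2(-l[0],l[1]))if l[1]>0 else np.degrees(np.arctan2(l[0],-l[1])); print('edge yaw',yb,P[0],P[-1])
g=cv2.GaussianBlur(hsv[:,:,2],(3,3),0)
m=((w==0)&(np.arange(420)[:,None]<90)&(np.arange(560)[None]>400)).astype('uint8')
n,L,st,ce=cv2.connectedComponentsWithStats(m); print(st[1:],ce[1:])
H=ray(im,471,40,.021)*1000; print('hole',H)
u=np.array([np.cos(np.radians(yb)),np.sin(np.radians(yb))]); v=np.array([-u[1],u[0]])
print('hole dist to edge (75)',(H[:2]-P.mean(0))@u)
# square
z0=bot.get_state()['position'][2]-.010
B,PB=fit([(322,140),(440,139.3),(555,138.5)],z0+.0115); print('blade yaw',np.degrees(np.arctan(B[1]/B[0])))
S,PS=fit([(320,143),(314,393)],z0+.022); print('stock',PS, np.linalg.norm(PS[0]-PS[1]), 'yaw',np.degrees(np.arctan2(*(PS[0]-PS[1])[::-1]))-90)
print('gap along x of stock inner ends', [(P.mean(0)-p)@u for p in PS], 'y to move (hole - outer edge)',(H[:2]-PB.mean(0))@v)
s=bot.get_state(); print('TCP',s['position'],'rel',(PS.mean(0)-s['position'][:2]*1000))
```

```text
(np.float64(344.5), 5) (np.float64(342.5), 267)
edge yaw -3.90539 [557.96356  95.38609] [546.4572 -74.8905]
[[454  25  27  34 685]] [[467.27883212  41.42773723]]
hole [631.80169281  68.05172568  21.        ]
hole dist to edge (75) 75.58721624514143
blade yaw -6.167159
stock [[527.76636   36.412968]
 [516.19305  -74.62673 ]] 111.6412 yaw -5.9502716
gap along x of stock inner ends [np.float32(26.051645), np.float32(30.035257)] y to move (hole - outer edge) 41.07984586273229
TCP [ 0.50759506 -0.02084998  0.11949014] rel [14.3846805   1.74309403]
```

Request:
play_rows(commands="0 0 0 -0.1 -0.1 -2.2 1;0 0 0 0 0 0 1;0.0095 0.0055 0.0125 0 0 0 1;0.0095 0.0055 0.0125 0 0 0 1;0.0095 0.0055 0.0125 0 0 0 1;0.0095 0.0055 0.0125 0 0 0 1;0 0 0 0 0 0 1;0 0 0 0 0 0 1;0 0 0 0 0 0 1;0 0 0 0 0 0 1")

```text
t: 10.4
position: [0.5342, 0.0177, 0.0663]
ee_rot: [0.0, 0.735, 0.678, -0.0]
wrist_force: [-1.1, 0.2, -5.1]
width: 0.0286
```

Run:
```python
from h import *
plan([.5345,.0152,.06],np.radians(-4.3))
im=look('wrist','w4.png'); np.save('w4.npy',im,allow_pickle=True)
```

```text
t 10.4 turn deg [ 0.    0.03 -0.29] then shift mm [-2.5  0.5  6.3] q6 0.0 w 0.0286 F [-1.1  0.2 -5.1]
```

View pics/w4.png

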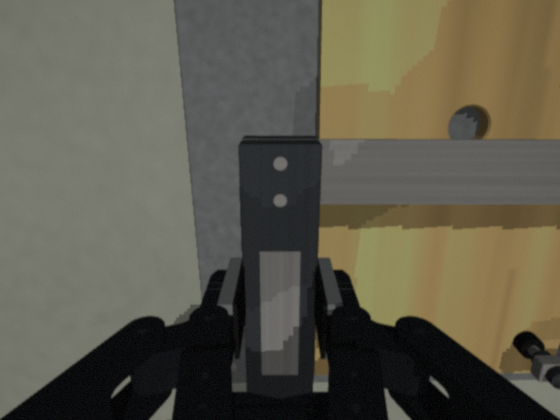

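The hole shows at about (468,125), partly behind the blade, whose outer edge is at row 140. The plywood near edge is at column 320.

Run:
```python
from h import *
im=np.load('w4.npy',allow_pickle=True).item()
s=bot.get_state(); z0=s['position'][2]-.010
H=ray(im,468.5,125.5,.021)*1000; print('hole',H, 'r px->mm',(ray(im,489,125,.021)-ray(im,448,125,.021))*500)
e=[ray(im,321,5,.021)*1000,ray(im,319.5,130,.021)*1000,ray(im,316.5,350,.021)*1000]; print('edge',e); d=e[0]-e[2]; yb=np.degrees(np.arctan2(d[1],d[0]))-90; print(yb)
yb=-3.9; u=np.array([np.cos(np.radians(yb)),np.sin(np.radians(yb))]); v=np.array([-u[1],u[0]])
b=[ray(im,322,140,z0+.0115)*1000,ray(im,555,138.5,z0+.0115)*1000]; d=b[1]-b[0]; print('blade yaw',np.degrees(np.arctan2(d[1],d[0])))
bm=b[0]+d*.65; print('move v',(H-bm)[:2]@v)
h=ray(im,320.5,143,z0+.022)*1000; print('heel gap u',(e[1]-h)[:2]@u,'hole-heel u (75)',(H-h)[:2]@u)
T=s['position']; print(T)
```

```text
hole [631.91319382  68.36849023  21.        ] r px->mm [10.1664105 -0.8218258  0.       ]
edge [array([561.13518534, 127.9643028 ,  21.        ]), array([557.86462823,  72.12797258,  21.        ]), array([549.80341416, -61.70867782,  21.        ])]
-3.418999572040292
blade yaw -4.251451049498382
move v -0.8681713420435676
heel gap u 5.551961863692939 hole-heel u (75) 79.68475391048047
[0.53422182 0.01757489 0.06639453]
```

Request:
play_rows(commands="-0.0014 0.0025 0.010 0 0 -0.3 1;0 0 0.015 0 0 0 1;0 0 0.010 0 0 0 1;0 0 0.004 0 0 0 1;0 0 0 0 0 0 1;0 0 0 0 0 0 1;0 0 0 0 0 0 1;0 0 0 0 0 0 1;0 0 0 0 0 0 1;0 0 0 0 0 0 1")

```text
t: 11.28
position: [0.5385, 0.0139, 0.0272]
ee_rot: [0.002, 0.733, 0.68, 0.001]
wrist_force: [-0.0, 0.5, -5.4]
width: 0.0282
```

Run:
```python
from h import *
plan([.5367,.0162,.0222],np.radians(-4.3))
```

```text
t 11.28 turn deg [ 0.29  0.04 -0.05] then shift mm [ 2.1 -2.   5. ] q6 -0.01 w 0.0282 F [-0.   0.5 -5.4]
```

Request:
play_rows(commands="0.0021 -0.002 0.002 0.29 0 0 1;0 0 0 0 0 0 1;0 0 0 0 0 0 1;0 0 0.0015 0 0 0 1;0 0 0 0 0 0 1;0 0 0 0 0 0 1;0 0 0.001 0 0 0 1;0 0 0 0 0 0 1;0 0 0 0 0 0 1;0 0 0 0 0 0 1")

```text
t: 12.12
position: [0.5369, 0.0165, 0.0228]
ee_rot: [0.0, 0.733, 0.68, -0.0]
wrist_force: [-0.8, -1.3, -4.9]
width: 0.0282
```

Run:
```python
from h import *
plan([.5367,.0162,.0222],np.radians(-4.3))
```

```text
t 12.12 turn deg [ 0.03  0.04 -0.04] then shift mm [-0.3 -0.1  0.6] q6 -0.0 w 0.0282 F [-0.8 -1.3 -4.9]
```

Request:
play_rows(commands="0 0 0.0005 0 0 0 1;0 0 0 0 0 0 1;0 0 0.0005 0 0 0 1;0 0 0 0 0 0 1;0 0 0 0 0 0 1;0 0 0 0 0 0 1;0 0 0 0 0 0 1;0 0 0 0 0 0 1;0 0 0 0 0 0 1;0 0 0 0 0 0 1")

```text
t: 12.95
position: [0.537, 0.0165, 0.0222]
ee_rot: [0.001, 0.733, 0.68, 0.0]
wrist_force: [-0.4, -0.1, -2.1]
width: 0.0282
```

Run:
```python
from h import *
plan([.5367,.0162,.0222],np.radians(-4.3))
im=look('wrist'); np.save('w5.npy',im,allow_pickle=True)
c=im['color']; a=cv2.resize(c[90:190,220:520],None,fx=2.6,fy=2.6,interpolation=cv2.INTER_CUBIC); a=cv2.convertScaleAbs(a,alpha=1.6); cv2.imwrite('pics/w5.png',a[:,:,::-1])
```

```text
t 12.95 turn deg [ 0.06  0.04 -0.04] then shift mm [-0.3 -0.3  0. ] q6 -0.0 w 0.0282 F [-0.4 -0.1 -2.1]
```

View pics/w5.png

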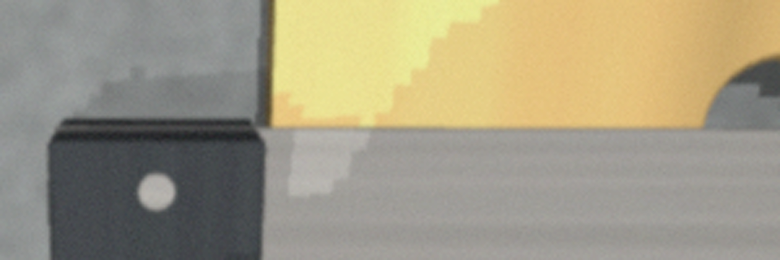

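Contact begins (wrist force drops by 3 N). The crop shows the blade edge at row 139.2 and the hole's top at row 112. The plywood edge is at column ~324 and the stock inner face at ~321.

Run:
```python
from h import *
im=np.load('w5.npy',allow_pickle=True).item()
hsv=cv2.cvtColor(im['color'],cv2.COLOR_RGB2HSV); w=cv2.inRange(hsv,(8,70,30),(32,255,255))
m=(w==0).astype('uint8'); m[138:]=0; m[:95]=0; m[:,:450]=0
n,L,st,ce=cv2.connectedComponentsWithStats(m); print(st[1:])
k=1+np.argmax(st[1:,4]); cn=max(cv2.findContours((L==k).astype('uint8'),0,1)[0],key=len)[:,0]
cn=cn[cn[:,1]<136]
P=np.array([ray(im,u,v,.021)[:2]*1000 for u,v in cn]); 
A=np.c_[2*P,np.ones(len(P))]; x=np.linalg.lstsq(A,(P**2).sum(1),rcond=None)[0]; r=np.sqrt(x[2]+x[0]**2+x[1]**2); H=x[:2]; print('hole',H,r)
yb=np.radians(-3.9); u=np.array([np.cos(yb),np.sin(yb)]); v=np.array([-u[1],u[0]])
b=[ray(im,330,139.3,.0235)[:2]*1000,ray(im,510,138.8,.0235)[:2]*1000]; d=b[1]-b[0]; print('blade yaw',np.degrees(np.arctan2(d[1],d[0])))
t=((H-b[0])@u)/(d@u); print('move v',(H-b[0]-t*d)@v)
e=ray(im,324,120,.021)[:2]*1000; h=ray(im,321.5,145,.034)[:2]*1000
print('gap',(e-h)@u,'hole-edge (75)',(H-e)@u)
```

```text
[[491 113  38  25 702]]
hole [629.1666156   70.77080003] 6.64722219273388
blade yaw -4.220245505054949
move v 2.1404572949364993
gap 2.1479242514003962 hole-edge (75) 71.60409328532029
```

Run:
```python
from h import *
im=np.load('w5.npy',allow_pickle=True).item()
hsv=cv2.cvtColor(im['color'],cv2.COLOR_RGB2HSV)
yb=np.radians(-3.9); u=np.array([np.cos(yb),np.sin(yb)]); v=np.array([-u[1],u[0]])
w=cv2.inRange(hsv,(8,70,30),(32,255,255)); m=(w==0)
pts=[]
for r in range(114,137,3):
    c=np.flatnonzero(m[r,470:])[0]+470; p=ray(im,c,r,.021)[:2]*1000; pts.append((p@u,p@v))
for c in range(500,521,5):
    r=np.flatnonzero(m[100:138,c])[0]+100; p=ray(im,c,r,.021)[:2]*1000; pts.append((p@u,p@v))
pts=np.array(pts); print(pts.round(1).tolist())
from scipy.optimize import least_squares
s=least_squares(lambda c:np.hypot(*(pts-c).T)-10,pts.mean(0)+[8,-5]); print(s.x,s.fun.round(1))
b=ray(im,510,138.9,.0235)[:2]*1000; e=ray(im,324,120,.021)[:2]*1000
print('move v',s.x[1]-b@v,'edge dist 75:',s.x[0]-e@u)
```

```text
[[622.1, 120.2], [620.0, 119.1], [618.7, 118.0], [617.4, 116.9], [616.8, 115.8], [616.3, 114.7], [615.7, 113.5], [615.9, 112.4], [618.1, 117.3], [619.7, 118.7], [621.4, 119.8], [623.2, 120.2], [625.1, 120.2]]
[625.36778591 110.52536873] [ 0.2  0.1  0.   0.2  0.  -0.   0.1 -0.4 -0.1 -0.   0.1 -0.1 -0.4]
move v -0.7038433977558327 edge dist 75: 74.07573458008619
```

The blade edge is 0.7 mm off the hole's centre and the gap to the near edge is about 2 mm. I slide it in gently while it is held.

Request:
play_rows(commands="-0.0005 0.001 0 0 0 -0.2 1;0 0.0005 0 0 0 0 1;0 0 0 0 0 0 1;0 0.0005 0 0 0 0 1;0 0 0 0 0 0 1;0 0.0005 0 0 0 0 1;0 0 0 0 0 0 1;0 0 0 0 0 0 1;0 0 0 0 0 0 1;0 0 0 0 0 0 1")

```text
t: 13.83
position: [0.5388, 0.0159, 0.0222]
ee_rot: [-0.0, 0.732, 0.681, -0.0]
wrist_force: [-1.4, -0.1, -2.2]
width: 0.0282
```

Run:
```python
from h import *
plan([.5391,.0162,.0222],np.radians(-4.3))
```

```text
t 13.83 turn deg [-0.04  0.04  0.18] then shift mm [0.3 0.3 0. ] q6 -0.01 w 0.0282 F [-1.4 -0.1 -2.2]
```

Request:
play_rows(commands="0 0.0006 0 0 0 0 1;0 0 0 0 0 0 1;0 0 0 0 0 0 1;0 0.0006 0 0 0 0 1;0 0 0 0 0 0 1;0 0 0 0 0 0 1;0 0 0 0 0 0 1;0 0 0 0 0 0 1;0 0 0 0 0 0 1;0 0 0 0 0 0 1")

```text
t: 14.67
position: [0.5395, 0.0158, 0.0222]
ee_rot: [-0.0, 0.732, 0.681, -0.001]
wrist_force: [-1.8, 1.3, 0.1]
width: 0.0284
```

Request:
play_rows(commands="0 0.001 0 0 0 0 1;0 0 0 0 0 0 1;0 0.001 0 0 0 0 1;0 0 0 0 0 0 1;0 0 0 0 0 0 1;0 0 0 0 0 0 1;0 0 0 0 0 0 1;0 0 0 0 0 0 1;0 0 0 0 0 0 1;0 0 0 0 0 0 1")

```text
t: 15.5
position: [0.5396, 0.0158, 0.0223]
ee_rot: [-0.002, 0.732, 0.681, -0.002]
wrist_force: [-4.3, 0.3, 0.3]
width: 0.0285
```

It is against the edge (position stalls, 4 N). Now I release.

Request:
play_rows(commands="0 0 0 0 0 0 1;0 0 0 0 0 0 0.6;0 0 0 0 0 0 0.5;0 0 0 0 0 0 0.4;0 0 0 0 0 0 0.3;0 0 0 0 0 0 0.3;0 0 0 0 0 0 0.3;0 0 0 0 0 0 0.3;0 0 -0.02 0 0 0 0.3;0 0 -0.03 0 0 0 0.3")

```text
t: 16.33
position: [0.54, 0.0157, 0.0696]
ee_rot: [-0.003, 0.732, 0.681, -0.003]
wrist_force: [-0.1, 0.3, -0.5]
width: 0.06
```

Request:
play_rows(commands="0 0 -0.02 0 0 0 0.3;0 0 -0.02 0 0 0 0.3;0 0 -0.01 0 0 0 0.3;0 0 0 0 0 0 0.3;0 0 0 0 0 0 0.3;0 0 0 0 0 0 0.3;0 0 0 0 0 0 0.3;0 0 0 0 0 0 0.3;0 0 0 0 0 0 0.3;0 0 0 0 0 0 0.3")

```text
t: 17.17
position: [0.5405, 0.0157, 0.1232]
ee_rot: [-0.002, 0.732, 0.681, -0.002]
wrist_force: [0.2, -0.7, -0.2]
width: 0.0596
```

Run:
```python
from h import *
plan([.5396,.0158,.0222],np.radians(-4.3))
im=look('wrist','w6.png'); np.save('w6.npy',im,allow_pickle=True)
```

```text
t 17.17 turn deg [-0.34  0.04  0.18] then shift mm [  0.  -1. 101.] q6 -0.01 w 0.0596 F [ 0.2 -0.7 -0.2]
```

View pics/w6.png

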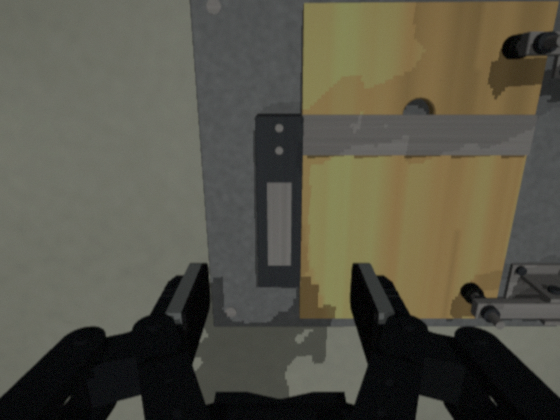

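The square lies released, its stock against the near edge (columns 302→300) and the blade's outer edge at row 115 across the hole (top at row ~98, x 402–435). I check the numbers.

Run:
```python
from h import *
from scipy.optimize import least_squares
im=np.load('w6.npy',allow_pickle=True).item()
hsv=cv2.cvtColor(im['color'],cv2.COLOR_RGB2HSV); w=cv2.inRange(hsv,(8,70,30),(32,255,255))>0
V=hsv[:,:,2].astype(int)
def X(c,r,z): return ray(im,c,r,z)[:2]*1000
def first(r,lo=285): return lo+np.flatnonzero(w[r,lo:])[0]-.5
E=[(first(r),r) for r in [*range(10,105,5),*range(296,316,4)]]; PE=np.array([X(c,r,.021) for c,r in E])
k=np.polyfit(PE[:,1],PE[:,0],1); print('edge yaw',-np.degrees(np.arctan(k[0])),np.std(PE[:,0]-np.polyval(k,PE[:,1])).round(2))
yb=-np.arctan(k[0]); u=np.array([np.cos(yb),np.sin(yb)]); v=np.array([-u[1],u[0]])
e=np.array([np.polyval(k,0),0])
# stock inner top edge: first wood right of stock, below the blade; seen at stock top height
S=np.array([X(first(r),r,.034) for r in range(165,285,8)]); print('stock inner-face x in edge frame',((S-e)@u).round(1))
bl=[]
for c in [330,350,370,390,450,470,490,510]:
    r=np.flatnonzero(~w[104:125,c])[0]+104-.5; bl.append(X(c,r,.0235))
bl=np.array(bl); d=bl[-1]-bl[0]; print('blade yaw',np.degrees(np.arctan2(d[1],d[0])))
pts=[]
for c in range(404,434,3):
    r=np.flatnonzero(~w[90:114,c]); 
    if len(r) and r[0]+90<113: p=X(c,r[0]+89.5,.021); pts.append((p@u,p@v))
pts=np.array(pts)
s=least_squares(lambda q:np.hypot(*(pts-q).T)-10,[pts[:,0].mean(),pts[:,1].min()-3]); print('hole',s.x,s.fun.round(1),'from edge (75)',s.x[0]-e@u)
bb=np.polyval(np.polyfit(bl@u,bl@v,1),s.x[0]); print('blade y - hole y',bb-s.x[1])
a=im['color'][80:310,240:460]; a=cv2.resize(a,None,fx=2.6,fy=2.6,interpolation=cv2.INTER_CUBIC); cv2.imwrite('pics/w6c.png',cv2.convertScaleAbs(a,alpha=1.6)[:,:,::-1])
```

```text
edge yaw -3.885230687046292 0.19
stock inner-face x in edge frame [-0.1  0.   0.1  0.2  0.2 -0.3 -0.3 -0.2 -0.1 -0.  -0.6 -0.6 -0.5 -0.4
 -0.3]
blade yaw -4.119272352366494
hole [624.91425007 109.70442815] [-0.6 -0.4  0.1 -0.1  0.1  0.7  0.4 -0.  -1. ] from edge (75) 73.85597699620791
blade y - hole y 0.9942001748466112
```

View pics/w6c.png

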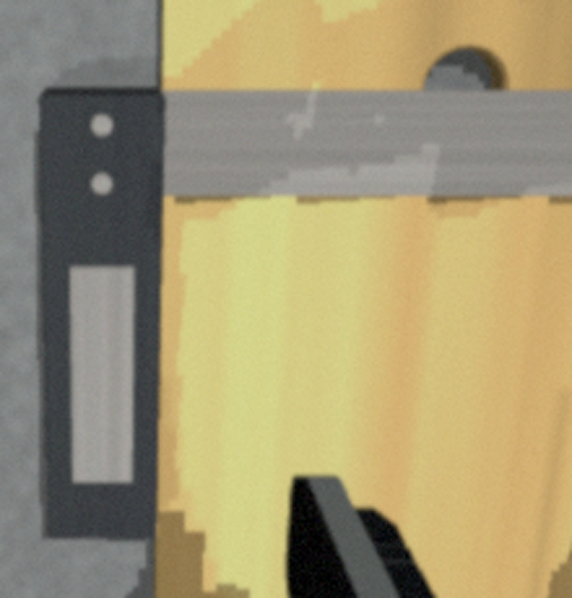

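Everything is in tolerance, the fingers are clear and the arm is still, so I hand it in.

Run:
```python
from bench import bot
print(bot.finish_job())
```

```text
the job is handed in; nothing more can be done
None
```

The square is set on the backboard and released, and the job was handed in at about 17 s of the 42 s allowed. I picked it up by the stock, set the stock on the grey base about 2 mm short of the backboard's near edge, and slid it in until it stopped at about 4 N. Then I let go and raised the open gripper 100 mm clear.

Last checks, from the wrist picture taken after release:

| Check | Measured | Allowed |
|---|---|---|
| Stock's inner face to the near edge, over the stretch measured below the blade | -0.6 to +0.2 mm | -2.5 to +1.5 mm |
| Blade's outer edge from the hole's centre | about 1 mm to the left | ±4 mm |
| Blade angle against the backboard | 0.25° | no limit on this angle |

- **Hole position:** my measurements put the hole 73.9 to 75.6 mm from the edge, against the 75 mm given. I put that down to calibration and the hole being partly hidden by the blade.
- **Not measured:** I did not measure tilt or the blade's height above the backboard. I judged the square level from how it lay and from the contact force when it was set down.
- **Bystanders:** I did not re-measure the ceiling rose, tape measure or sleeves. The planned path kept clear of them and no unexpected forces showed.

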